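Set the dust extractor's damper at the third click

TASK

Clay is about to be trimmed at this bench: set the dust extractor's damper. With the fingertips only, push its T-shaped lever fully shut against the end stop, then push it the other way and stop where it has clicked into the third click counted from shut, never running past that click. Do not pinch the lever between the fingers, and leave the jug, the spray bottle, the clay piece and the scraper where they are.

Things in the scene. Friction and masses are not known exactly. Their poses are not given: they have to be found in the camera images.
- extractor: White painted steel dust-extraction inlet box, fixed to the bench: 170 (x) by 260 (y) by 60 mm high, duct stub 56 mm wide reaching 50 mm out of its far (+x) side, dark louvres on its near side. Origin: centre of its underside. Turned up to 0.4 rad about the vertical. +y (roughly the robot's left) is the damper's opening direction. A steel ledge 12 mm high on top marks the shut end, at y -91 to -99 mm.
- lever_bar (a point): Centre of the lever's black crossbar, 92 mm above the bench: an upright plate 100 mm along the extractor's x, 14 mm thick along y (the sliding direction), 36 mm high (its underside 14 mm above the box top), on a thin central stem. Shut, it is at x 0, y -50 mm in the extractor's frame.
- lever (a joint): Damper lever travel (m): 0 fully shut at the end stop, growing along the extractor's +y to 0.100 at the other stop. Spring clicks hold it at 0, 0.020, 0.040, 0.060, 0.080, 0.100; the third click is 0.060. Leaving a click takes about 5 to 6 N, fading to nothing at half way; 10 to 12 mm out of a click the lever jumps on by itself into the next. It starts between 0.014 and 0.046.
- third_click (a point): Where the centre of the lever's bar lies when it is at the third click (a fixed point of the extractor). Two rows of six steel pips, 20 mm apart, stand on the box top beside the ends of the bar: shut, the bar is in line with the first (most -y) pair, and at the third click with the fourth pair.
- jug: Clear plastic jug, 86 mm wide, 115 mm high, with a handle at its +y; loose, stands beyond the extractor. Origin at the centre of its underside. Leave alone.
- spray: White spray bottle with a yellow head, 72 mm wide, 180 mm high; loose, stands beyond the extractor. Origin at the centre of its underside. Leave alone.
- swirl: Swirl-shaped grey clay piece fixed on a round plywood board 120 mm wide, 115 mm high over all; loose, stands left of the extractor. Origin at the centre of the board's underside. Leave alone.
- rib: Flat-bladed scraper with a wooden handle, 190 mm long, lying on the bench on the robot's side of the extractor; its length is its x axis. Leave alone.

How it is judged:
By the outcome, as a careful person would: the job done as asked, in the order asked, and still so for the second after the job is handed in, with the robot touching nothing.
It also fails if it takes over 56 s, if anything falls off the work surface, if the arm or the gripper's body presses on something with over 40 N, if the wrist force passes 120 N, or if a joint passes its speed limit or range.

ROBOT

A 6-joint arm with a two-finger parallel gripper is mounted at the origin on the work surface. World frame = base frame: x ahead of the robot, y to its left, z up, the work surface at z = 0. Lengths are in m, angles in rad, forces in N, time in s.
With the tool pointing down it reaches from about 0.35 to 0.775 m from the base axis. Payload 7.3 kg.
Tool frame: the origin (TCP) lies at the very end of the fingers, on their centre line; the grasp point (between the pads) lies 19 mm behind it (pinch_z is the distance from the TCP to the grasp point, in m); z points along the fingers, y is the line along which they close (so a half turn about z gives the same grasp; the last joint's range is limited). The gripper opens to 92 mm and grips with 3 to 60 N. Pads are 19 mm wide; open, the fingers measure 130 mm over their backs; the gripper's body (75 mm by 190 mm) begins 47 mm behind the grasp point.
Start: joints at [0.981, 0.342, 1.524, -0, 1.275, -0.146], TCP at [0.225, 0.474, 0.227] pointing down, gripper open.
Joint ranges: [-2.53, 2.53], [-0.77, 2.02], [0.04, 2.7], [-1, 4.14], [0.28, 2.66], [-3.11, 3.11]. Speed limits (rad/s): [2.57, 2.57, 3.14, 3.14, 3.14, 3.14].

INTERFACE

Orientations are given as [roll, pitch, yaw] about the fixed x, y, z axes, in that order (R = Rz(yaw) Ry(pitch) Rx(roll)).
In Python, from cell import * gives the robot as it stands.
- The arm moves only by the tool arm_command, never from a script. Its arguments are lists of equal length, an entry for each row: "fingers": the gripper command: -1 is fully open, 1 is shut, values between are in proportion; "travel": the shift along the tool's x, y, z in m, a list of three; "dr": the turn, a rotation vector about the tool's x, y, z in degrees, a list of three. In form: {"fingers": [fingers, ...], "travel": [[x, y, z], ...], "dr": [[wx, wy, wz], ...]}. A call has 1 to 8 rows; each row is the pose to reach, as a shift and turn from the pose commanded when the call began, along the tool's axes at that moment; what a row does not reach only later rows make up. A row lasts 1/12 s, in which the tool goes at most 41.7 mm and 7.16 degrees, less where a joint would pass 70% of its speed; a pose out of reach is approached as far as the arm can. A call with a gripper value outside its range is refused whole. The fingers move at their own pace and stop on an object; "squeeze" is the grip in N (left out, the last holds). Time passes only in rows, so rows that repeat a pose let the fingers close. It gives the time, the measured TCP pose, the force, the opening and the grip force at its end, in the units of the state.
- observe(): the state, without advancing time (a new reading comes with each control period).
- read_camera(name): name is "scene" or "top"; returns a dict with "color" (384x512x3 uint8, blue, green, red), "z_map" (384x512 float32, m along the optical axis (not along the pixel's ray), 0 where there is no reading), "fx", "fy", "cx", "cy" (pixels), "R" (3x3) and "t" (3): a world point X has camera coordinates R X + t. Camera axes: x right, y down, z forward; pixel columns grow to the right and rows downward; lengths in m; the calibration is good to about 2 mm. A picture is of the moment at which its call begins.
- hand_in(): hands the job in; it is judged then, once.
The state is a dict: "time": time; "qpos": joint angles; "qvel": joint speeds; "joint_efforts": joint torques, N m; "tool_pos": TCP position; "tool_rot": TCP orientation; "contact_force": force on the tool from outside, world axes, zero at the start; "torque": the same for the moment, N m; "opening": finger opening in m; "grip_force": force on a finger pad.
Only numpy, scipy, OpenCV 4.12 (cv2) and the standard library are available. Lean on these libraries where they do the work, as an engineer would, in place of code of your own. Each camera call takes 0.05 s, during which the arm holds its last target. There are 200 camera calls.

## Working session

There is one attempt and no reset: what is moved stays moved. The work goes in short steps, Python scripts to look and compute and a tool call to move; the robot and the scene stay as the last step left them, time stands still between calls to the robot, and variables do not carry over. Pictures are saved under pics/ and viewed, at most 10 in all, crops included, and the job is handed in when it is done.

Besides the shell and the picture viewer there is one more tool, called after "Request:" as name(argument=value, ...), one argument or row to a line, values as JSON. arm_command: Moves the arm, as the interface text tells. Its arguments: {"type":"object","properties":{"fingers":{"type":"array","items":{"type":"number"}},"travel":{"type":"array","items":{"type":"array","items":{"type":"number"}}},"dr":{"type":"array","items":{"type":"array","items":{"type":"number"}}},"squeeze":{"type":"number"}},"required":["fingers","travel","dr"]}

```bash
mkdir -p pics
python3 - <<'E'
from cell import *
import cv2,numpy as np
s=observe();print(s)
for n in("scene","top"):
    c=read_camera(n);cv2.imwrite(f"pics/{n}0.png",c["color"]);np.savez(f"{n}0.npz",**c)
    print(n,c["fx"],c["cx"],c["cy"],c["R"],c["t"])
a=cv2.imread("pics/scene0.png");b=cv2.imread("pics/top0.png")
E
```

```text
{'time': 0.0, 'qpos': array([ 9.81021096e-01,  3.42740593e-01,  1.52504564e+00, -3.63170665e-05,
        1.27539449e+00, -1.45984110e-01]), 'qvel': array([-1.57073992e-03, -1.06999492e-03,  1.71507567e-05, -2.01344488e-04,
       -5.22618871e-05, -7.96228718e-04]), 'joint_efforts': array([-4.01893567e-04, -4.31257474e+01, -2.44214487e+01,  7.16383453e-02,
        5.61140198e-02, -9.95096025e-05]), 'tool_pos': array([0.22516303, 0.47379796, 0.2260257 ]), 'tool_rot': array([-3.14001642e+00, -1.96653322e-04,  2.69781198e+00]), 'contact_force': array([ 0.1325434 ,  0.46679943, -0.24547091]), 'torque': array([ 0.03193671, -0.01185214, -0.05451404]), 'grip_force': 0.0, 'opening': 0.09141494314239966}
scene 355.1660880404831 262.67190724988393 193.92824162606018 [[-0.37288741  0.92781329 -0.01083895]
 [ 0.76722848  0.30173677 -0.56596411]
 [-0.52183851 -0.21935685 -0.82435862]] [ 0.16685817 -0.39522927  1.15502342]
top 426.94153463638526 257.4853378687042 190.72905632541182 [[-0.1276765  -0.99181506  0.0012657 ]
 [-0.97094567  0.12472936 -0.20422316]
 [ 0.20239374 -0.02730342 -0.97892354]] [0.12163836 0.5814234  0.90761565]
```

View pics/top0.png

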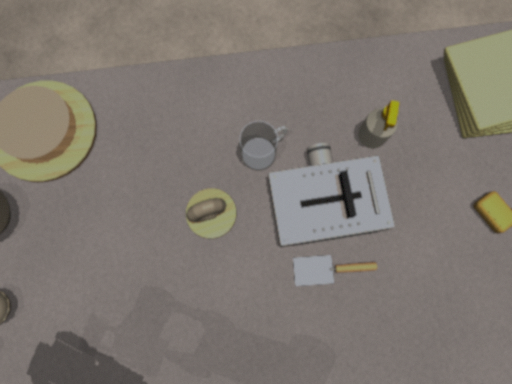

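View pics/scene0.png

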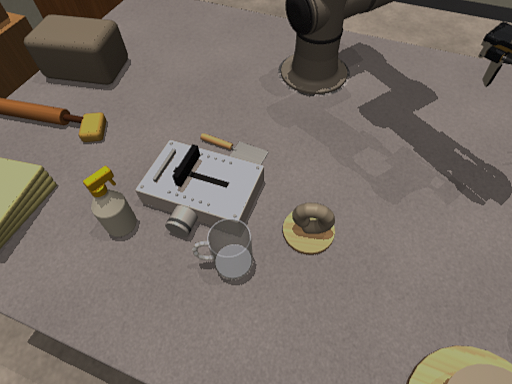

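Top view: the box is around (331,201), the black bar at (347,194), the slot runs left from it, and the ledge (shut end) is at (374,192). The scraper is below, with the jug and spray above.

```bash
cat > h.py <<'E'
import cv2,numpy as np
def ray(c,uv,z):
    uv=np.atleast_2d(uv).astype(float)
    d=np.c_[(uv[:,0]-c["cx"])/c["fx"],(uv[:,1]-c["cy"])/c["fy"],np.ones(len(uv))]@c["R"]
    o=-c["R"].T@c["t"]
    return o+d*((z-o[2])/d[:,2])[:,None]
def pts(c):
    v,u=np.indices(c["z_map"].shape);z=c["z_map"]
    p=np.stack([(u-c["cx"])/c["fx"]*z,(v-c["cy"])/c["fy"]*z,z],-1)
    return (p-c["t"])@c["R"]
E
python3 - <<'E'
from h import *
for n in("top","scene"):
    c=dict(np.load(n+"0.npz"));P=pts(c)
    r=(280,150,130,110) if n=="top" else (130,130,150,110)
    roi=np.zeros(P.shape[:2],bool);roi[r[1]-10:r[1]+r[3],r[0]-20:r[0]+r[2]]=1
    roi&=c["z_map"]>0
    m=roi&(P[...,2]>.05)&(P[...,2]<.078)
    m=cv2.morphologyEx(m.astype(np.uint8),cv2.MORPH_OPEN,np.ones((5,5)))
    k=max(cv2.findContours(m,0,1)[0],key=cv2.contourArea)
    q=ray(c,k[:,0],.06)[:,:2]
    R=cv2.minAreaRect((q*1000).astype(np.float32));print(n,"box",R,np.round(cv2.boxPoints(R)))
    g=c["color"].max(2)
    b=(roi&(P[...,2]>.085)&(P[...,2]<.13)&(g<70)).astype(np.uint8)
    N,L,S,_=cv2.connectedComponentsWithStats(b);i=1+S[1:,4].argmax()
    w=P[L==i];print("bar",S[i],w.mean(0),np.percentile(w,[2,50,98],axis=0))
    t=w[w[:,2]>.104]; print("top face",len(t),cv2.minAreaRect((t[:,:2]*1000).astype(np.float32)))
    print("boxtop z",np.median(P[...,2][m>0]))
    cv2.imwrite(f"pics/{n}crop.png",cv2.resize(c["color"][r[1]:r[1]+r[3],r[0]-15:r[0]+r[2]],None,fx=5,fy=5,interpolation=2))
E
```

```text
top box ((576.7738037109375, -113.0748291015625), (220.4432830810547, 259.2570495605469), 1.8034729957580566) [[ 463.   13.]
 [ 471. -246.]
 [ 691. -239.]
 [ 683.   20.]]
bar [339 172  16  45 366] [ 0.55101717 -0.14201486  0.10598548] [[ 0.5050402  -0.15012768  0.08690514]
 [ 0.54987649 -0.1411744   0.10892017]
 [ 0.59838124 -0.13657977  0.11316123]]
top face 274 ((552.1426391601562, -144.437744140625), (96.76538848876953, 14.33292007446289), 1.730657935142517)
boxtop z 0.059944221345736334
scene box ((579.624755859375, -113.98410034179688), (223.8141632080078, 262.64697265625), 1.793319582939148) [[ 464.   14.]
 [ 472. -249.]
 [ 696. -242.]
 [ 687.   21.]]
bar [173 145  26  39 421] [ 0.5595492  -0.14252497  0.10409052] [[ 0.50710497 -0.15176489  0.08577954]
 [ 0.56125673 -0.1407141   0.10806153]
 [ 0.60353485 -0.13757507  0.11349425]]
top face 252 ((554.89404296875, -145.6793212890625), (98.97010040283203, 15.98287582397461), 1.1069506406784058)
boxtop z 0.061685285994195774
```

View pics/topcrop.png

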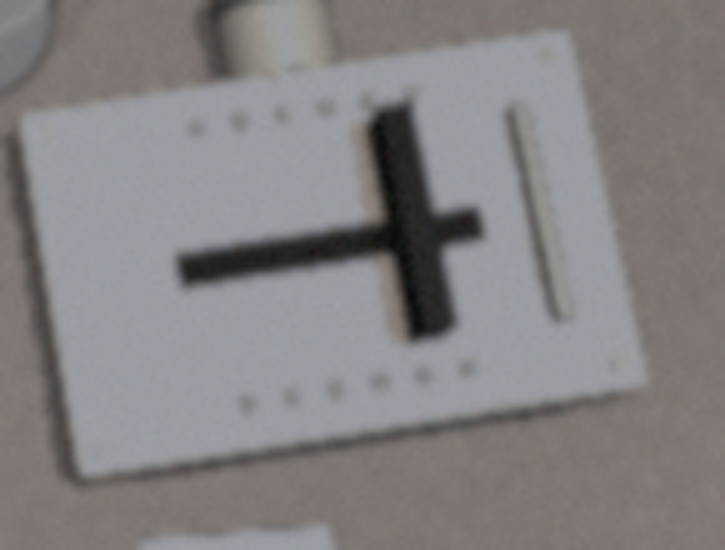

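The crop confirms it: six pips in each row, and the bar is in line with the second pair, so it is at the first click. The ledge is on the right. I'll now refine the frame with the pips and check the neighbours.

Run:
```python
from h import *
c=dict(np.load("top0.npz"))
# pips crop px -> image px
k=np.array([[468,369],[425,376],[380,382],[335,390],[290,397],[247,404],[197,127],[239,121],[283,115],[326,107]])
p=ray(c,(k+.5)/5-.5+[265,150],.062)[:,:2];print(p.round(4))
low,up=p[:6],p[6:][::-1]
d=np.polyfit(np.arange(6),low,1)[0];print("step",d,np.hypot(*d),"yaw",np.arctan2(-d[0],d[1]))
print("4th pair mid",(low[3]+p[8])/2, "shut",(low[3]+p[8])/2-3*d)
P=pts(c)
for n,(u,v,w,h) in dict(spray=(360,95,42,60),jug=(236,118,55,55),swirl=(185,185,55,55)).items():
    q=P[v:v+h,u:u+w].reshape(-1,3);q=q[(q[:,2]>.03)&(q[:,2]<.3)];print(n,np.percentile(q,[1,99],axis=0).round(3).tolist())
```

```text
[[ 0.4895 -0.1664]
 [ 0.4888 -0.1468]
 [ 0.4888 -0.1265]
 [ 0.4878 -0.1061]
 [ 0.4873 -0.0858]
 [ 0.4866 -0.0663]
 [ 0.6146 -0.0633]
 [ 0.6149 -0.0827]
 [ 0.6151 -0.1031]
 [ 0.6164 -0.1231]]
step [-0.00057634  0.02010928] 0.020117538981113958 yaw 0.028652461917593693
4th pair mid [ 0.55146648 -0.10457463] shut [ 0.55319549 -0.16490247]
spray [[0.671, -0.28, 0.032], [0.736, -0.217, 0.182]]
jug [[0.629, -0.036, 0.031], [0.738, 0.073, 0.117]]
swirl [[0.542, 0.123, 0.033], [0.581, 0.208, 0.11]]
```

Request:
arm_command(
  fingers=[1,1,1,1,1,1,1,1],
  travel=[
    [-0.03,-0.02,0],
    [-0.06,-0.04,0],
    [-0.09,-0.06,0],
    [-0.12,-0.08,0],
    [-0.15,-0.1,0],
    [-0.18,-0.12,0],
    [-0.21,-0.14,0],
    [-0.24,-0.16,0],
  ],
  dr=[
    [0,0,-4],
    [0,0,-8],
    [0,0,-12],
    [0,0,-16],
    [0,0,-20],
    [0,0,-24],
    [0,0,-27],
    [0,0,-27],
  ],
  squeeze=5,
)

```text
time: 0.77
tool_pos: [0.3738, 0.2249, 0.2266]
tool_rot: [-3.142, -0.0, -3.111]
contact_force: [0.5, 1.3, 0.4]
opening: 0.043
grip_force: 0.0
```

Request:
arm_command(
  fingers=[1,1,1,1,1,1,1,1],
  travel=[
    [-0.018,-0.033,0],
    [-0.036,-0.066,0],
    [-0.054,-0.099,0],
    [-0.072,-0.132,0],
    [-0.09,-0.165,0],
    [-0.108,-0.198,0],
    [-0.126,-0.231,0],
    [-0.144,-0.264,0],
  ],
  dr=[
    [0,0,0],
    [0,0,0],
    [0,0,0],
    [0,0,0],
    [0,0,0],
    [0,0,0],
    [0,0,0],
    [0,0,0],
  ],
)

```text
time: 1.43
tool_pos: [0.525, -0.0352, 0.2264]
tool_rot: [3.141, -0.001, -3.114]
contact_force: [0.2, 0.7, 0.3]
opening: 0.0005
grip_force: 0.0
```

Request:
arm_command(
  fingers=[1,1,1,1,1,1,1,1],
  travel=[
    [-0.012,-0.025,0],
    [-0.025,-0.051,0],
    [-0.025,-0.051,0.02],
    [-0.025,-0.051,0.04],
    [-0.025,-0.051,0.06],
    [-0.025,-0.051,0.08],
    [-0.025,-0.051,0.08],
    [-0.025,-0.051,0.08],
  ],
  dr=[
    [0,0,0],
    [0,0,0],
    [0,0,0],
    [0,0,0],
    [0,0,0],
    [0,0,0],
    [0,0,0],
    [0,0,0],
  ],
)

```text
time: 2.1
tool_pos: [0.5504, -0.0834, 0.1459]
tool_rot: [3.141, -0.003, -3.114]
contact_force: [-0.2, -0.1, -1.0]
opening: 0.0005
grip_force: 0.0
```

Request:
arm_command(
  fingers=[1,1,1,1,1],
  travel=[
    [0,0,0.02],
    [0,0,0.04],
    [0,0,0.058],
    [0,0,0.058],
    [0,0,0.058],
  ],
  dr=[
    [0,0,0],
    [0,0,0],
    [0,0,0],
    [0,0,0],
    [0,0,0],
  ],
)

```text
time: 2.52
tool_pos: [0.5514, -0.0836, 0.0896]
tool_rot: [-3.142, 0.0, -3.114]
contact_force: [-0.2, 0.0, 0.7]
opening: 0.0006
grip_force: 0.0
```

Run:
```python
from cell import *
import cv2,numpy as np
c=read_camera("scene");np.savez("scene1.npz",**c)
cv2.imwrite("pics/scene1.png",cv2.resize(c["color"][90:240,110:310],None,fx=4,fy=4,interpolation=2))
```

```text
(no output)
```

View pics/scene1.png

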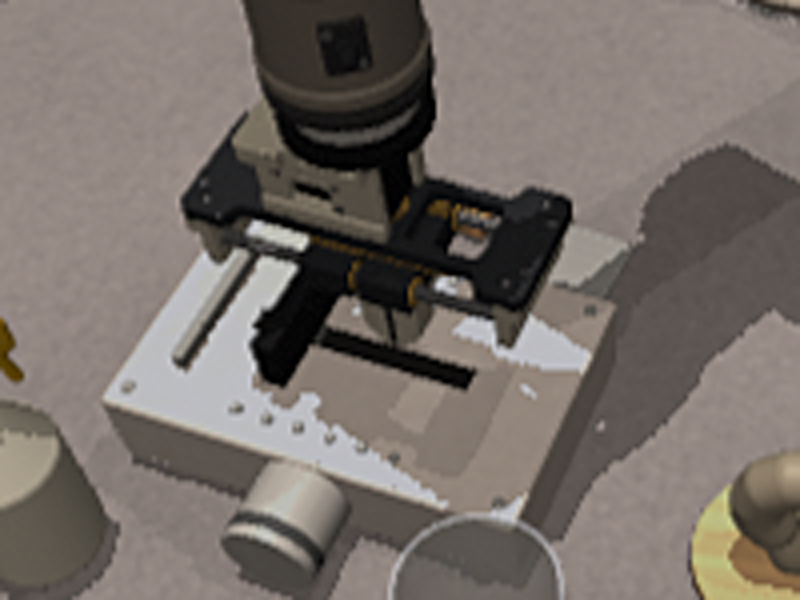

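The closed fingers, around (395,310), stand clear on the +y side of the bar, around (290,330). Next I push toward shut.

Request:
arm_command(
  fingers=[1,1,1,1,1,1,1,1],
  travel=[
    [0,-0.01,0],
    [0,-0.018,0],
    [0,-0.024,0],
    [0,-0.028,0],
    [0,-0.032,0],
    [0,-0.035,0],
    [0,-0.038,0],
    [0,-0.041,0],
  ],
  dr=[
    [0,0,0],
    [0,0,0],
    [0,0,0],
    [0,0,0],
    [0,0,0],
    [0,0,0],
    [0,0,0],
    [0,0,0],
  ],
)

```text
time: 3.23
tool_pos: [0.5521, -0.1238, 0.0888]
tool_rot: [3.14, -0.0, -3.114]
contact_force: [-0.4, 4.0, 1.9]
opening: 0.0002
grip_force: 2.0
```

Request:
arm_command(
  fingers=[1,1,1,1,1,1],
  travel=[
    [0,-0.003,0],
    [0,-0.006,0],
    [0,-0.008,0],
    [0,-0.01,0],
    [0,-0.012,0],
    [0,-0.012,0],
  ],
  dr=[
    [0,0,0],
    [0,0,0],
    [0,0,0],
    [0,0,0],
    [0,0,0],
    [0,0,0],
  ],
)

```text
time: 3.73
tool_pos: [0.5525, -0.1372, 0.0886]
tool_rot: [-3.141, -0.0, -3.115]
contact_force: [-0.2, -0.9, -0.5]
opening: 0.0008
grip_force: 0.0
```

Request:
arm_command(
  fingers=[1,1,1],
  travel=[
    [0,-0.002,0],
    [0,-0.004,0],
    [0,-0.004,0],
  ],
  dr=[
    [0,0,0],
    [0,0,0],
    [0,0,0],
  ],
)

```text
time: 3.98
tool_pos: [0.5525, -0.1398, 0.0887]
tool_rot: [3.14, -0.0, -3.114]
contact_force: [0.2, 4.3, 0.9]
opening: 0.0003
grip_force: 2.1
```

Request:
arm_command(
  fingers=[1,1,1],
  travel=[
    [0,-0.002,0],
    [0,-0.003,0],
    [0,-0.003,0],
  ],
  dr=[
    [0,0,0],
    [0,0,0],
    [0,0,0],
  ],
)

```text
time: 4.23
tool_pos: [0.5525, -0.14, 0.0887]
tool_rot: [3.136, -0.001, -3.114]
contact_force: [0.2, 15.5, 3.6]
opening: 0.0004
grip_force: 7.9
```

Firm stop: 15.5 N with the tip standing still at y = -0.140, so it is shut. Next I back off, go up and over, and come down on the other side.

Request:
arm_command(
  fingers=[1,1,1,1,1,1,1,1],
  travel=[
    [0,0.006,0],
    [0,0.014,0],
    [0,0.016,-0.015],
    [0,0.016,-0.04],
    [0,0.016,-0.06],
    [0,0.005,-0.06],
    [0,-0.02,-0.06],
    [0,-0.04,-0.06],
  ],
  dr=[
    [0,0,0],
    [0,0,0],
    [0,0,0],
    [0,0,0],
    [0,0,0],
    [0,0,0],
    [0,0,0],
    [0,0,0],
  ],
)

```text
time: 4.9
tool_pos: [0.5538, -0.1847, 0.1488]
tool_rot: [-3.14, 0.001, -3.113]
contact_force: [-0.3, 0.6, 0.2]
opening: 0.0008
grip_force: 0.0
```

Request:
arm_command(
  fingers=[1,1,1,1,1,1,1,1],
  travel=[
    [0,-0.015,0],
    [0,-0.022,0],
    [0,-0.022,0],
    [0,-0.022,0.015],
    [0,-0.022,0.035],
    [0,-0.022,0.055],
    [0,-0.022,0.06],
    [0,-0.022,0.06],
  ],
  dr=[
    [0,0,0],
    [0,0,0],
    [0,0,0],
    [0,0,0],
    [0,0,0],
    [0,0,0],
    [0,0,0],
    [0,0,0],
  ],
)

```text
time: 5.57
tool_pos: [0.5534, -0.2042, 0.087]
tool_rot: [3.139, -0.003, -3.114]
contact_force: [-0.6, -0.3, -0.2]
opening: 0.0005
grip_force: 0.0
```

Run:
```python
from cell import *
import cv2,numpy as np
c=read_camera("scene")
cv2.imwrite("pics/scene2.png",cv2.resize(c["color"][90:240,110:310],None,fx=4,fy=4,interpolation=2))
```

```text
(no output)
```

View pics/scene2.png

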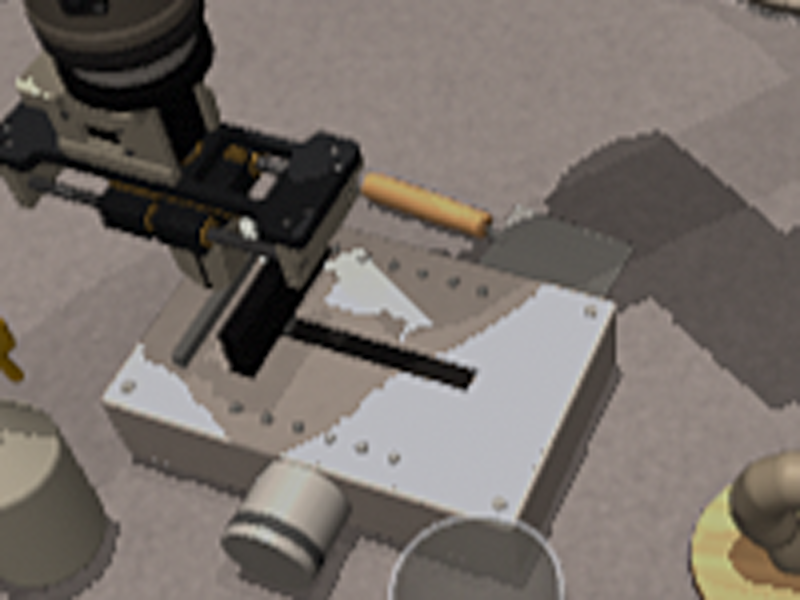

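The lever is shut in line with the first pips, and the fingers, around (215,270), are on its -y side. Now I push it open slowly.

Request:
arm_command(
  fingers=[1,1,1,1,1,1,1,1],
  travel=[
    [0,0.005,0],
    [0,0.009,0],
    [0,0.011,0],
    [0,0.013,0],
    [0,0.015,0],
    [0,0.017,0],
    [0,0.018,0],
    [0,0.018,0],
  ],
  dr=[
    [0,0,0],
    [0,0,0],
    [0,0,0],
    [0,0,0],
    [0,0,0],
    [0,0,0],
    [0,0,0],
    [0,0,0],
  ],
)

```text
time: 6.28
tool_pos: [0.5541, -0.1882, 0.089]
tool_rot: [-3.14, 0.001, -3.114]
contact_force: [-1.0, -3.6, 1.2]
opening: 0.0003
grip_force: 1.7
```

Request:
arm_command(
  fingers=[1,1,1,1,1,1,1,1],
  travel=[
    [0,0.002,0],
    [0,0.004,0],
    [0,0.006,0],
    [0,0.008,0],
    [0,0.01,0],
    [0,0.012,0],
    [0,0.014,0],
    [0,0.014,0],
  ],
  dr=[
    [0,0,0],
    [0,0,0],
    [0,0,0],
    [0,0,0],
    [0,0,0],
    [0,0,0],
    [0,0,0],
    [0,0,0],
  ],
)

```text
time: 6.95
tool_pos: [0.5533, -0.1727, 0.0884]
tool_rot: [3.141, -0.001, -3.114]
contact_force: [0.4, -0.1, 0.6]
opening: 0.0008
grip_force: 0.0
```

```bash
cat > bar.py <<'E'
from cell import *
from h import *
def bar():
    for n in("top","scene"):
        c=read_camera(n);P=pts(c);g=c["color"].max(2)
        Y=np.array([-.0287,.9996]);X=np.array([.9996,.0287])
        rel=P[...,:2]-[.5523,-.1146];lx=rel@X;ly=rel@Y
        m=(c["z_map"]>0)&(abs(lx)<.055)&(ly>-.075)&(ly<.08)&(abs(P[...,2]-.11)<.005)&(g<75)
        m&=(abs(lx)>.022)  # ends only, clear of the fingers
        for s in(-1,1):
            y=ly[m&(lx*s>0)]
            if len(y)>5: print(n,"end",s,len(y),"travel mm",round(1000*(y.mean()+.05),1),np.percentile(y*1000+50,[5,95]).round(1))
        print(len(lx[m]))
        last=c
    return last
E
python3 -c "
from bar import *
bar()"
```

```text
top end -1 81 travel mm 20.7 [14.8 26.6]
top end 1 37 travel mm 21.9 [15.2 27.1]
118
scene end 1 86 travel mm 19.6 [12.4 25.4]
86
```

First click confirmed (20 mm). Next is the second.

Request:
arm_command(
  fingers=[1,1,1,1,1,1,1,1],
  travel=[
    [0,0.002,0],
    [0,0.004,0],
    [0,0.006,0],
    [0,0.008,0],
    [0,0.01,0],
    [0,0.012,0],
    [0,0.014,0],
    [0,0.014,0],
  ],
  dr=[
    [0,0,0],
    [0,0,0],
    [0,0,0],
    [0,0,0],
    [0,0,0],
    [0,0,0],
    [0,0,0],
    [0,0,0],
  ],
)

```text
time: 7.72
tool_pos: [0.553, -0.1589, 0.0887]
tool_rot: [3.141, -0.0, -3.114]
contact_force: [-0.5, -0.9, 0.2]
opening: 0.0005
grip_force: 0.2
```

```bash
python3 -c "
from bar import *
bar()"
```

```text
top end -1 55 travel mm 31.9 [25.9 36.1]
top end 1 33 travel mm 30.2 [24. 36.]
88
scene end 1 88 travel mm 29.4 [22.4 35.2]
92
```

It is just at half way; nudge it on.

Request:
arm_command(
  fingers=[1,1,1,1],
  travel=[
    [0,0.0015,0],
    [0,0.003,0],
    [0,0.003,0],
    [0,0.003,0],
  ],
  dr=[
    [0,0,0],
    [0,0,0],
    [0,0,0],
    [0,0,0],
  ],
)

```text
time: 8.15
tool_pos: [0.5531, -0.1563, 0.0887]
tool_rot: [3.141, 0.0, -3.114]
contact_force: [0.7, 1.4, 0.0]
opening: 0.0004
grip_force: 0.0
```

```bash
python3 -c "
from bar import *
bar()"
```

```text
top end -1 78 travel mm 40.9 [35.1 46.8]
top end 1 40 travel mm 42.0 [35.6 46.5]
118
scene end 1 88 travel mm 39.7 [32.5 45.6]
88
```

Second click (40 mm). Now slowly to just before half way, then creep.

Request:
arm_command(
  fingers=[1,1,1,1,1,1,1,1],
  travel=[
    [0,0.004,0],
    [0,0.007,0],
    [0,0.009,0],
    [0,0.011,0],
    [0,0.013,0],
    [0,0.015,0],
    [0,0.017,0],
    [0,0.017,0],
  ],
  dr=[
    [0,0,0],
    [0,0,0],
    [0,0,0],
    [0,0,0],
    [0,0,0],
    [0,0,0],
    [0,0,0],
    [0,0,0],
  ],
)

```text
time: 8.92
tool_pos: [0.5525, -0.1389, 0.0887]
tool_rot: [3.141, -0.0, -3.114]
contact_force: [-0.2, -0.9, 0.3]
opening: 0.0002
grip_force: 0.2
```

Request:
arm_command(
  fingers=[1,1,1,1],
  travel=[
    [0,0.001,0],
    [0,0.002,0],
    [0,0.003,0],
    [0,0.003,0],
  ],
  dr=[
    [0,0,0],
    [0,0,0],
    [0,0,0],
    [0,0,0],
  ],
)

```text
time: 9.25
tool_pos: [0.5525, -0.1362, 0.0887]
tool_rot: [3.141, 0.0, -3.114]
contact_force: [0.5, -0.3, 0.7]
opening: 0.0008
grip_force: 0.0
```

```bash
python3 -c "
from bar import *
bar()"
```

```text
top end -1 51 travel mm 59.4 [52.4 63.7]
top end 1 35 travel mm 57.7 [51.7 63.7]
86
scene end 1 86 travel mm 59.3 [52.3 65.5]
86
```

Third click (60 mm), with no force on the tool. Back off, lift, and check.

Request:
arm_command(
  fingers=[1,1,1,1,1,1,1,1],
  travel=[
    [0,-0.01,0],
    [0,-0.03,0],
    [0,-0.04,0],
    [0,-0.04,-0.03],
    [0,-0.04,-0.06],
    [0,-0.04,-0.09],
    [0,-0.04,-0.12],
    [0,-0.04,-0.12],
  ],
  dr=[
    [0,0,0],
    [0,0,0],
    [0,0,0],
    [0,0,0],
    [0,0,0],
    [0,0,0],
    [0,0,0],
    [0,0,0],
  ],
)

```text
time: 10.02
tool_pos: [0.5562, -0.1785, 0.2153]
tool_rot: [-3.137, 0.01, -3.115]
contact_force: [0.4, -0.2, 0.6]
opening: 0.0007
grip_force: 0.0
```

```bash
python3 -c "
from bar import *
c=bar()
cv2.imwrite('pics/scene3.png',cv2.resize(c['color'][90:290,80:350],None,fx=2.9,fy=2.9,interpolation=2))"
```

```text
top end -1 75 travel mm 61.4 [55.9 66.5]
top end 1 71 travel mm 60.8 [54.9 66.8]
146
scene end -1 60 travel mm 59.8 [53.3 65.5]
scene end 1 84 travel mm 59.5 [52.5 65.6]
144
```

View pics/scene3.png

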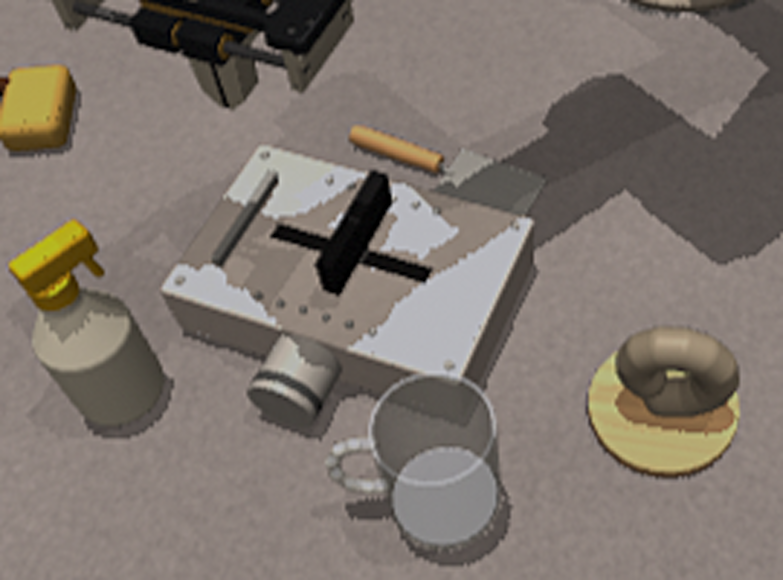

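The bar, around (355,232), is at 60 mm on the fourth pair of pips. The gripper is clear, and the jug, spray bottle, clay and scraper have not moved.

```bash
python3 -c "
from cell import *
print(hand_in())"
```

```text
the job is handed in; nothing more can be done
None
```

The damper lever was pushed fully shut against its end stop, then opened with closed fingertips to the third click (cameras read about 60 mm); the other objects looked undisturbed, and the job was handed in after about 10 s of robot time.

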